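Scan the bamboo cartridge box

TASK

Take the barcode scanner out of its cradle and aim its window squarely at the middle of the barcode label on the bamboo box, from about 10 cm away, and hold it steady there for a good second without touching the box or its easel. Then lay the scanner back in its cradle, upright in both saddles, centred and with its head to the same end as before, let go, and leave the other things on the bench where they are.

Things in the scene. Friction and masses are not known exactly. Their poses are not given: they have to be found in the camera images.
- scanner: barcode scanner, 160 g: white handle 150 long (x), 30 wide (y), 26 high (z), black tail, dark grip band at the balance point x = 0; black head at +x, bent 45 degrees down, 36 wide, reaching x = 113 and dipping 18 below the underside. Origin: centre of the handle's underside; x to the head, z up. Starts in the cradle within 6 of its middle
- window: the scanner's red window at the end of its head, 28 x 20, fixed to the scanner. Origin: its centre, at x = 100.9, y = 0, z = -5.9 in the scanner's frame; its x axis is the beam, pointing out of the scanner, 45 degrees below the scanner's x axis; y is the scanner's y
- cradle: cradle fixed to the table: black foot 140 x 70 x 6 and two grey saddles at x = -45 and +45 (12 long, 78 free between them) carrying the handle 45 above the table; flared cheeks, 61 high, leave 4 of play each side. Origin: centre of its underside, x towards the scanner's head. Scanner in place: its origin at (0, 0, 45) here, axes parallel
- easel: black steel easel fixed to the table, foot 120 x 130, holding the pale bamboo box with sliding lid (130 wide, 100 along the slope, 40 thick) leaning back 45 degrees; 108 high in all. Origin: on the table, under the middle of the label; the lid and label face -x and up
- label: barcode label in the middle of the bamboo box's lid: white paper 64 wide x 44 along the slope, with upright black bars. Origin: the label's centre, 73 above the table; its x axis points squarely INTO the lid (away from the viewer and 45 degrees down), y across the label, z up the slope
- tray: clear acrylic cartridge tray, open, 110 x 140 x 28, with four small cartridges in it, standing on the table; a bystander (stands either left or right of the middle, the bamboo box on the other side). Origin: its underside, about the middle
- clamp: brushed aluminium record clamp, round, 72 across and 48 high; a bystander. Origin: its underside, about the middle
- mirror: stainless stylus mirror lying flat, disc 52 across with a flat handle, 5 thick; a bystander. Origin: its underside, about the middle
- screwdriver: yellow plastic-handled screwdriver, 170 long, lying flat; a bystander. Origin: its underside, about the middle
- brush: wooden-handled stylus brush, 140 long, lying flat; a bystander. Origin: its underside, about the middle
- bottle: small amber glass bottle, 40 across, 110 high, standing; a bystander. Origin: its underside, about the middle
Mind the look-alikes: they are no part of the job. Of the things that look like the scanner, the smaller one is meant.

How it is judged:
On the way, in this order (a step that is already met when the one before it is completed fails the run):
1. the scanner is lifted at least 40 mm clear of its place in the cradle (z of scanner in the frame of cradle above 0.085 m), for 0.1 s.
2. the scanner is held still for 1 s with its window 60 to 140 mm from the label, the beam through the label's centre within 12 mm across and along, and within 15 degrees of square to the label (x of label in the frame of window between 0.06 and 0.14 m and y of label in the frame of window between -0.012 and 0.012 m and z of label in the frame of window between -0.012 and 0.012 m and angle between the x axis of window and the x axis of label, either way round below 0.26 rad and linear speed of scanner below 0.02 m/s and angular speed of scanner below 0.15 rad/s), for 1 s.
At the end, for the whole second after the job is handed in: The scanner lies still in its cradle, head to the cradle's +x end: its origin within 15 mm along and 7 mm across of the cradle's middle, 40 to 49 mm above the cradle's underside, and within 0.1 rad of upright (x of scanner in the frame of cradle between -0.015 and 0.015 m and y of scanner in the frame of cradle between -0.007 and 0.007 m and z of scanner in the frame of cradle between 0.04 and 0.049 m and x of window in the frame of cradle above 0.05 m and angle between scanner's own z axis and vertical below 0.1 rad and linear speed of scanner below 0.01 m/s and angular speed of scanner below 0.1 rad/s); the robot touches nothing.
It fails at once if the scanner or robot touches the bamboo box or its easel (more than 1 N) (contact force between easel and scanner above 1 N or contact force between easel and the fingers above 1 N or contact force between easel and the arm above 1 N).
It fails at once if a bystander is moved by more than 20 mm (distance of any of tray, clamp, mirror, screwdriver, brush, bottle from where it was at the start of the episode above 0.02 m).
It also fails if it takes over 43 s, if anything falls off the work surface, if the arm or the gripper's body presses on something with over 40 N, if the wrist force passes 120 N, or if a joint passes its speed limit or range.

ROBOT

A 6-joint arm with a two-finger parallel gripper is mounted at the origin on the work surface. World frame = base frame: x ahead of the robot, y to its left, z up, the work surface at z = 0. Lengths are in m, angles in rad, forces in N, time in s.
With the tool pointing down it reaches from about 0.375 to 0.975 m from the base axis. Payload 3.8 kg.
Tool frame: the origin (TCP) lies between the finger pads; the fingertips stand 8 mm ahead of it and the grasp point (between the pads) lies 11 mm behind it; z points along the fingers, y is the line along which they close (so a half turn about z gives the same grasp; the last joint's range is limited). The gripper opens to 85 mm and grips with 20 to 120 N. Pads are 22 mm wide; open, the fingers measure 114 mm over their backs; the gripper's body (76 mm by 85 mm) begins 54 mm behind the grasp point. The pads swing forward as they close: fully open they stand 13 mm farther back than shut.
Start: joints at [-1.26, 0.264, 1.604, -0, 1.274, -0.037], TCP at [0.23, -0.635, 0.239] pointing down, gripper open.
Joint ranges: [-2.63, 2.63], [-0.94, 2.18], [0.31, 2.57], [-1.31, 4.45], [0, 2.66], [-2.55, 2.55]. Speed limits (rad/s): [2.57, 2.57, 3.14, 3.14, 3.14, 3.14].

INTERFACE

Orientations are given as a rotation vector (axis times angle).
In Python, from bench import manip, optics gives the robot as it stands.
- The arm moves only by the tool servo_tool, never from a script. Its argument "deltas" is a list of rows, each a list of 3 entries, a list of its own where there are three numbers: the finger opening in cm, from 0 to 8.54, then the shift along the tool's x, y, z in cm, then the turn about the tool's z in rad. A call has 1 to 8 rows; each row shifts and turns the commanded pose from where the row before left it, along the tool's axes as they then stand; what a row does not reach is not made up. A row lasts 1/12 s, in which the tool goes at most 41.7 mm and 7.16 degrees, less where a joint would pass 70% of its speed; a pose out of reach is approached as far as the arm can. A call with a gripper value outside its range is refused whole. The fingers move at their own pace and stop on an object; "grip_force" is the grip in N (left out, the last holds). Time passes only in rows, so rows that do not move let the fingers close. It gives the time, the measured TCP pose, the force, the opening and the grip force at its end, in the units of the state.
- manip.get_state(): the state, without advancing time (a new reading comes with each control period).
- optics.capture(name): name is "side" or "top"; returns (picture, depth): 400x640x3 uint8, red, green, blue; 400x640 float32, m along the optical axis (not along the pixel's ray), 0 where there is no reading.
- optics.camera_params(name): a dict with "K" (3x3 intrinsics, pixels), "cam_to_world" (4x4, takes a point from camera to world coordinates). Camera axes: x right, y down, z forward; pixel columns grow to the right and rows downward; lengths in m; the calibration is good to about 2 mm. A picture is of the moment at which its call begins. camera_params takes no time and is no camera call.
- manip.finish_job(): hands the job in; it is judged then, once.
The state is a dict: "t": time; "joint_positions": joint angles; "joint_vel": joint speeds; "tau": joint torques, N m; "tool_pos": TCP position; "tcp_rot": TCP orientation; "force": force on the tool from outside, world axes, zero at the start; "moment": the same for the moment, N m; "finger_gap": opening from 0.0 (shut) to 1.0 (fully open); "finger_force": force on a finger pad.
Only numpy, scipy, OpenCV 4.12 (cv2) and the standard library are available. Lean on these libraries where they do the work, as an engineer would, in place of code of your own. Each camera call takes 0.05 s, during which the arm holds its last target. There are 200 camera calls.

## Working session

There is one attempt and no reset: what is moved stays moved. The work goes in short steps, Python scripts to look and compute and a tool call to move; the robot and the scene stay as the last step left them, time stands still between calls to the robot, and variables do not carry over. Pictures are saved under pics/ and viewed, at most 10 in all, crops included, and the job is handed in when it is done.

Besides the shell and the picture viewer there is one more tool, called after "Emit:" as a command line: name --argument value ..., lists and objects as JSON in quotes. servo_tool: Moves the arm, as the interface text tells. Its arguments: {"type":"object","properties":{"deltas":{"type":"array","items":{"type":"array"}},"grip_force":{"type":"number"}},"required":["deltas"]}

```bash
mkdir -p pics; python3 - <<'E'
from bench import manip, optics
import cv2, numpy as np
s=manip.get_state(); print({k:np.round(v,3).tolist() for k,v in s.items()})
for n in ("top","side"):
    p,d=optics.capture(n); c=optics.camera_params(n); np.savez(n+"0.npz",p=p,d=d,K=c["K"],T=c["cam_to_world"])
    cv2.imwrite(f"pics/{n}0.png",p[:,:,::-1]); print(n,np.round(c["K"],1).tolist(),np.round(c["cam_to_world"],3).tolist())
E
```

```text
{'t': 0.0, 'joint_positions': [-1.26, 0.265, 1.605, -0.0, 1.274, -0.037], 'joint_vel': [0.001, 0.001, 0.001, 0.001, -0.001, -0.001], 'tau': [-0.0, -51.511, -36.731, -0.0, 0.013, 0.0], 'tool_pos': [0.23, -0.634, 0.238], 'tcp_rot': [-3.092, -0.543, 0.001], 'force': [-0.022, 0.081, 0.493], 'moment': [0.033, 0.006, -0.019], 'finger_force': 0.0, 'finger_gap': 0.996}
top [[398.2, 0.0, 317.5], [0.0, 398.2, 191.9], [0.0, 0.0, 1.0]] [[0.001, -0.987, 0.162, 0.33], [-1.0, -0.0, 0.005, 0.064], [-0.005, -0.162, -0.987, 1.189], [0.0, 0.0, 0.0, 1.0]]
side [[469.7, 0.0, 320.7], [0.0, 469.7, 197.3], [0.0, 0.0, 1.0]] [[-0.749, -0.344, 0.566, -0.205], [-0.662, 0.381, -0.645, 0.909], [0.007, -0.858, -0.513, 0.754], [0.0, 0.0, 0.0, 1.0]]
```

View pics/top0.png

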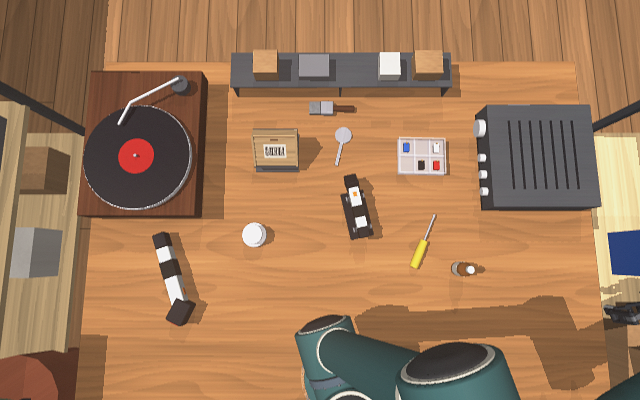

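View pics/side0.png

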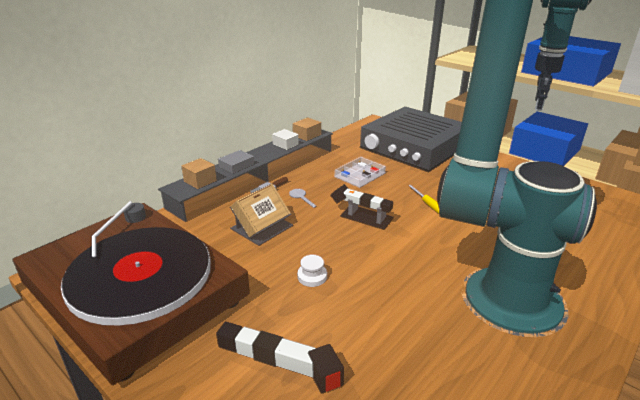

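The top view shows two scanner look-alikes: a large one at (174,278) and a small one in the cradle at (356,207). The label is at (275,151), and the tray, clamp, bottle and other items are clear of both. In the side view the small one is at (363,203) and the large one at (280,357). I choose the small one in the cradle and will check it in a crop.

```bash
cat > h.py <<'E'
import numpy as np, cv2
from bench import manip, optics
def load(n):
    z=np.load(n); return z["p"],z["d"],z["K"],z["T"]
def world(d,K,T):
    v,u=np.mgrid[:400,:640]
    P=np.stack([(u-K[0,2])/K[0,0]*d,(v-K[1,2])/K[1,1]*d,d],-1)
    return P@T[:3,:3].T+T[:3,3]
def grab(n):
    p,d=optics.capture(n); c=optics.camera_params(n); return p,d,np.array(c["K"]),np.array(c["cam_to_world"])
E
python3 - <<'E'
from h import *
a=load("top0.npz");b=load("side0.npz")
A=a[0][165:250,325:395,::-1];B=b[0][165:240,315:415,::-1]
A=cv2.resize(A,None,fx=5,fy=5,interpolation=2);B=cv2.resize(B,None,fx=4,fy=4,interpolation=2)
C=np.zeros((425,760,3),np.uint8);C[:425,:350]=A;C[:300,355:755]=B
cv2.imwrite("pics/crop.png",C)
for nm,z,box in(("top",a,(325,395,165,250)),("side",b,(315,415,165,240))):
    W=world(*z[1:]); u0,u1,v0,v1=box
    R=W[v0:v1,u0:u1].reshape(-1,3);c=z[0][v0:v1,u0:u1].reshape(-1,3).astype(int)
    print(nm,np.histogram(R[:,2],bins=np.arange(-.005,.1,.005)))
    up=R[(R[:,2]>.063)&(R[:,2]<.085)]
    m=(R[:,2]>.05)&(R[:,2]<.1)
    q=R[m][:,:2]; r=cv2.minAreaRect((q*1000).astype(np.float32)); print(r, np.percentile(R[m],[2,98],axis=0).round(3).tolist())
    wh=(R[:,2]>.06)&(c.min(1)>150); r=cv2.minAreaRect((R[wh][:,:2]*1000).astype(np.float32)); print("white",wh.sum(),r,np.median(R[wh][:,2]))
    # label
    W2=W; box=(245,310,120,180) if nm=="top" else (220,300,175,245)
    u0,u1,v0,v1=box; R=W[v0:v1,u0:u1].reshape(-1,3);c=z[0][v0:v1,u0:u1].reshape(-1,3).astype(int)
    l=(R[:,2]>.045)&(R[:,2]<.105)&(c.max(1)-c.min(1)<40)&(c.min(1)>150)
    print("label",l.sum(),R[l].mean(0),(R[l].min(0)+R[l].max(0))/2,R[l].min(0),R[l].max(0))
    l=(R[:,2]>.03); print("box",R[l].min(0),R[l].max(0))
E
```

```text
top (array([1200, 3126,  682,   67,    2,    0,    2,    1,    3,    2,   17,
         31,   38,   56,  111,  441,  101,   31,    5,    0]), array([-0.005,  0.   ,  0.005,  0.01 ,  0.015,  0.02 ,  0.025,  0.03 ,
        0.035,  0.04 ,  0.045,  0.05 ,  0.055,  0.06 ,  0.065,  0.07 ,
        0.075,  0.08 ,  0.085,  0.09 ,  0.095]))
((479.07366943359375, -42.738136291503906), (186.28839111328125, 53.754180908203125), 12.438819885253906) [[0.392, -0.075, 0.053], [0.565, -0.012, 0.083]]
white 290 ((417.0968017578125, -20.181381225585938), (84.81446075439453, 226.55902099609375), 66.59800720214844) 0.07197239858827242
label 210 [0.63442608 0.19232482 0.07479085] [0.63416402 0.19328858 0.07426372] [0.61746144 0.16209087 0.05497867] [0.65086659 0.2244863  0.09354876]
box [0.32997882 0.06372981 0.03410309] [0.70172082 0.25808405 1.18874369]
side (array([4486,  880,  265,  191,  221,  201,   76,   24,   30,   44,   98,
         86,  107,   94,  272,   83,   24,    3,    0,    0]), array([-0.005,  0.   ,  0.005,  0.01 ,  0.015,  0.02 ,  0.025,  0.03 ,
        0.035,  0.04 ,  0.045,  0.05 ,  0.055,  0.06 ,  0.065,  0.07 ,
        0.075,  0.08 ,  0.085,  0.09 ,  0.095]))
((471.12396240234375, -37.38747024536133), (181.56649780273438, 47.48407745361328), 12.39610767364502) [[0.384, -0.066, 0.051], [0.548, -0.008, 0.077]]
white 198 ((121.67068481445312, 402.242919921875), (108.9780044555664, 1200.418701171875), 37.97622299194336) 0.06807107623240288
label 164 [0.6306244  0.19514923 0.07008037] [0.63096873 0.19365609 0.07046228] [0.61290848 0.16095031 0.05406511] [0.64902899 0.22636187 0.08685946]
box [-0.20470694  0.106934    0.03035289] [0.87078479 0.90889646 0.75392628]
```

View pics/crop.png

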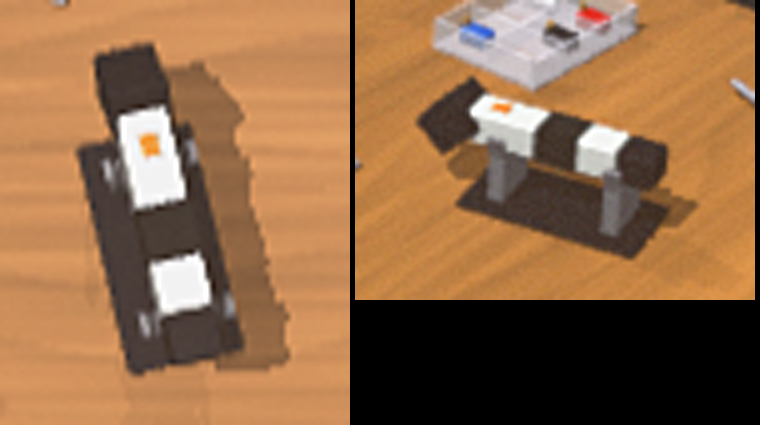

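The crop confirms the small scanner in the cradle. Its head is at the far end, up and left in the top view at about (350,182), and the dark band is at about (358,211). Next I refine the poses and work out the moves.

```bash
cat >> h.py <<'E'
def ray(K,T,uv,z):
    d=T[:3,:3]@np.linalg.solve(K,[uv[0],uv[1],1.]); return T[:3,3]+d*(z-T[2,3])/d[2]
def tri(ra,rb):
    A=np.zeros((3,3));b=np.zeros(3)
    for (K,T,uv) in (ra,rb):
        d=T[:3,:3]@np.linalg.solve(K,[uv[0],uv[1],1.]);d/=np.linalg.norm(d);M=np.eye(3)-np.outer(d,d);A+=M;b+=M@T[:3,3]
    return np.linalg.solve(A,b)
def blobs(p,box,lo=150,sat=45):
    u0,u1,v0,v1=box;c=p[v0:v1,u0:u1].astype(int)
    m=((c.max(2)-c.min(2)<sat)&(c.min(2)>lo)).astype(np.uint8)
    m=cv2.morphologyEx(m,cv2.MORPH_CLOSE,np.ones((3,3),np.uint8))
    return [(cv2.contourArea(k),cv2.minAreaRect(k+np.array([u0,v0]))) for k in cv2.findContours(m,0,2)[0] if cv2.contourArea(k)>20]
E
python3 - <<'E'
from h import *
from scipy.spatial.transform import Rotation as Ro
a=load("top0.npz");b=load("side0.npz")
lab=[]
for nm,z,box,lb in(("top",a,(335,385,180,245),(255,300,138,165)),("side",b,(325,405,180,222),(235,285,190,225))):
    p,d,K,T=z
    for ar,r in blobs(p,box): print(nm,"white",ar,np.round(r[0],1),np.round(r[1],1),ray(K,T,r[0],.071).round(4))
    L=max(blobs(p,lb,130)); print(nm,"label",L,ray(K,T,L[1][0],.073).round(4)); lab.append((K,T,L[1][0]))
    W=world(d,K,T);R=W[lb[2]:lb[3],lb[0]:lb[1]].reshape(-1,3)
    c0=ray(K,T,L[1][0],.073);R=R[np.linalg.norm(R-c0,axis=1)<.04]
    n=np.linalg.svd(R-R.mean(0))[2][2];n*=-np.sign(n[2]);print("normal into",len(R),n.round(3),"yaw",np.degrees(np.arctan2(n[1],n[0])))
print("tri",tri(*lab))
K,T=a[2:];F=np.array([ray(K,T,q,.006) for q in((340.6,195),(351,239.4),(373.6,235),(363,190))]);print("foot top",F.mean(0).round(4),F.round(3).tolist())
K,T=b[2:];F=[ray(K,T,q,.006) for q in((340.5,216.2),(384.2,229.2),(393.2,217))];print("foot side",((F[0]+F[2])/2).round(4),np.round(F,3).tolist())
# band edges at top and side (crop px)
K,T=a[2:];print("band top",[ray(K,T,(325+x/5,165+y/5),.071).round(4).tolist() for x,y in((158,207),(180,258))])
E=Ro.from_rotvec(manip.get_state()["tcp_rot"]).as_matrix();print(E.round(3))
E
```

```text
top white 90.0 [360.7 221.5] [10.2 10.6] [ 0.4297 -0.0524  0.071 ]
top white 166.5 [354.7 196. ] [18.8 10.3] [ 0.502  -0.0367  0.071 ]
top label (272.0, ((274.0, 150.5), (13.0, 22.0), 90.0)) [0.6348 0.1949 0.073 ]
normal into 523 [ 0.702 -0.004 -0.712] yaw -0.35461402519807117
side white 91.5 [375.6 202.3] [10.6 11.8] [ 0.4172 -0.0324  0.071 ]
side white 149.5 [352.4 195.8] [18.8 11.7] [ 0.4872 -0.0169  0.071 ]
side white 78.0 [357. 183.] [ 6. 26.] [ 0.5233 -0.0853  0.071 ]
side label (272.5, ((263.4000244140625, 207.30003356933594), (15.205260276794434, 20.124608993530273), 63.43495178222656)) [0.627 0.197 0.073]
normal into 546 [ 0.711 -0.002 -0.703] yaw -0.15275665786098283
tri [0.63391571 0.19384067 0.06932981]
foot top [ 0.4558 -0.0485  0.006 ] [[0.515, -0.0, 0.006], [0.382, -0.03, 0.006], [0.395, -0.097, 0.006], [0.53, -0.068, 0.006]]
foot side [ 0.4484 -0.0399  0.006 ] [[0.507, 0.01, 0.006], [0.374, -0.021, 0.006], [0.39, -0.09, 0.006]]
band top [[0.4723, -0.0416, 0.071], [0.4434, -0.0535, 0.071]]
[[ 0.94   0.341 -0.001]
 [ 0.341 -0.94   0.002]
 [ 0.    -0.002 -1.   ]]
```

Emit:
servo_tool --deltas '[[8.5,[2.1,-2.4,0],0],[8.5,[2.1,-2.4,0],0],[8.5,[2.1,-2.4,0],0],[8.5,[2.1,-2.4,0],0],[8.5,[2.1,-2.4,0],0],[8.5,[2.1,-2.4,0],0],[8.5,[2.1,-2.4,0],0],[8.5,[2.1,-2.4,0],0]]'

```text
t: 0.77
tool_pos: [0.3226, -0.395, 0.2387]
tcp_rot: [-3.093, -0.543, 0.001]
force: [0.7, 0.7, -0.0]
finger_gap: 0.995
finger_force: 0.0
```

Emit:
servo_tool --deltas '[[8.5,[2.1,-2.4,0],0],[8.5,[2.1,-2.4,0],0],[8.5,[2.1,-2.4,0],0],[8.5,[2.1,-2.4,0],0],[8.5,[2.1,-2.4,0],0],[8.5,[2.1,-2.4,0],0],[8.5,[2.1,-2.4,0],0],[8.5,[2.1,-2.4,0],0]]'

```text
t: 1.43
tool_pos: [0.415, -0.1574, 0.239]
tcp_rot: [-3.094, -0.543, 0.0]
force: [0.6, -1.5, 0.6]
finger_gap: 0.997
finger_force: 0.0
```

Emit:
servo_tool --deltas '[[8.5,[2.1,-2.4,2.0],0],[8.5,[2.1,-2.4,2.0],0],[8.5,[1.5,-2.4,2.0],0],[8.5,[0,-2.0,1.4],0.03],[8.5,[0,0,0],0.1],[8.5,[0,0,0],0],[8.5,[0,0,0],0]]'

```text
t: 2.02
tool_pos: [0.4372, -0.0529, 0.1651]
tcp_rot: [3.122, 0.347, -0.001]
force: [-0.1, -0.1, 0.0]
finger_gap: 0.998
finger_force: 0.0
```

```bash
python3 - <<'E'
from h import *
from scipy.spatial.transform import Rotation as Ro
s=manip.get_state();print(s["t"],s["tool_pos"],Ro.from_rotvec(s["tcp_rot"]).as_matrix().round(3))
C=np.zeros((420,800,3),np.uint8)
for i,(n,(u0,v0)) in enumerate((("top",(305,160)),("side",(310,120)))):
    p,d,K,T=grab(n);np.savez(n+"1.npz",p=p,d=d,K=K,T=T)
    C[:420,i*400:i*400+398]=cv2.resize(p[v0:v0+105,u0:u0+100,::-1],(400,420),interpolation=2)[:,:398]
    q=np.linalg.inv(T)@np.r_[s["tool_pos"],1];q=K@q[:3];print(n,(q[:2]/q[2]).round(1),"crop",((q[:2]/q[2]-[u0,v0])*4).round(0))
cv2.imwrite("pics/c1.png",C)
E
```

```text
2.0167 [ 0.43717583 -0.05294288  0.16505643] [[ 0.976  0.219 -0.   ]
 [ 0.219 -0.976 -0.   ]
 [-0.     0.    -1.   ]]
top [364.6 215.3] crop [238. 221.]
side [376.3 167.5] crop [265. 190.]
```

View pics/c1.png

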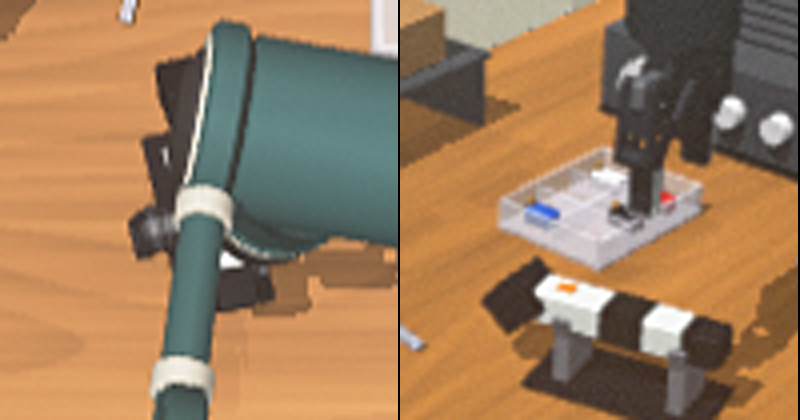

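The top crop shows the left finger at about (343,218), with the arm hiding the rest. The side crop shows both fingertips around (371,172) and (384,160), above the scanner. I'll use the fingers' depth points to check both calibrations against the robot.

```bash
python3 - <<'E'
from h import *
from scipy.spatial.transform import Rotation as Ro
s=manip.get_state();R=Ro.from_rotvec(s["tcp_rot"]).as_matrix();t=np.array(s["tool_pos"])
for n in("top","side"):
    p,d,K,T=load(n+"1.npz");W=world(d,K,T);Q=(W.reshape(-1,3)-t)@R
    dk=p.reshape(-1,3).max(1)<110
    for sg in(-1,1):
        m=dk&(np.abs(Q[:,0])<.03)&(sg*Q[:,1]>.02)&(sg*Q[:,1]<.075)&(Q[:,2]>-.04)&(Q[:,2]<.02)
        if m.sum()>5: print(n,sg,m.sum(),np.percentile(Q[m],[2,10,50,90,98],axis=0).round(4).tolist())
E
```

```text
side -1 72 [[-0.012, -0.0602, -0.0395], [-0.0109, -0.0594, -0.037], [-0.0048, -0.056, -0.0242], [0.0026, -0.0502, -0.0117], [0.0041, -0.0481, -0.006]]
side 1 93 [[-0.014, 0.0375, -0.0397], [-0.0125, 0.0388, -0.0364], [-0.0032, 0.0416, -0.0225], [0.0052, 0.0449, -0.0087], [0.0076, 0.0469, -0.0045]]
```

```bash
python3 - <<'E'
from h import *
from scipy.spatial.transform import Rotation as Ro
s=manip.get_state();R=Ro.from_rotvec(s["tcp_rot"]).as_matrix();t=np.array(s["tool_pos"])
p,d,K,T=load("top1.npz");Q=((world(d,K,T)-t)@R)
for v in range(209,226,2): print(v,[(u,*(Q[v,u]*1000).round(0).astype(int).tolist(),int(p[v,u].max())) for u in range(334,350,2)])
p,d,K,T=load("side1.npz");W=world(d,K,T)
# cradle/scanner in side view: points on scanner top and foot, table height check
Q2=(W-t)@R
for nm,lo,hi in(("foot",.003,.012),("top",.062,.085),("table",-.02,.002)):
    m=np.zeros((400,640),bool);m[180:228,325:400]=1
    c=p.max(2); m&=(W[...,2]>lo)&(W[...,2]<hi)
    if nm!="table": m&=((c<90)|(p.min(2)>150))
    print(nm,m.sum(),np.percentile(Q2[m],[2,50,98],axis=0).round(4).tolist(),np.median(W[m][:,2]))
E
```

```text
209 [(334, 51, -64, 166, 211), (336, 49, -58, 165, 210), (338, 48, -52, 163, 211), (340, 46, -47, 163, 211), (342, 45, -41, 162, 205), (344, 43, -35, 158, 67), (346, 42, -29, 159, 71), (348, 41, -24, 158, 67)]
211 [(334, 44, -65, 164, 202), (336, 43, -60, 164, 202), (338, 42, -54, 167, 203), (340, 40, -48, 162, 210), (342, 12, -64, -112, 120), (344, 11, -59, -109, 67), (346, 36, -31, 160, 71), (348, 35, -25, 158, 79)]
213 [(334, 38, -67, 162, 204), (336, 37, -61, 162, 206), (338, 12, -72, -80, 170), (340, 9, -69, -107, 61), (342, 8, -65, -110, 91), (344, 6, -61, -110, 73), (346, 7, -55, -95, 93), (348, -19, -76, -365, 129)]
215 [(334, 33, -68, 164, 216), (336, 32, -62, 166, 224), (338, 8, -73, -75, 60), (340, 6, -69, -93, 74), (342, 3, -66, -107, 135), (344, 2, -62, -113, 125), (346, 1, -57, -109, 139), (348, -22, -76, -360, 180)]
217 [(334, 27, -69, 167, 220), (336, 26, -64, 165, 229), (338, 5, -73, -63, 72), (340, 1, -70, -87, 88), (342, -1, -67, -107, 129), (344, -2, -63, -109, 138), (346, -4, -58, -111, 125), (348, -4, -53, -104, 116)]
219 [(334, 21, -71, 164, 215), (336, 19, -65
[... 430 characters left out ...]
03), (338, 7, -62, 168, 185), (340, -12, -72, -76, 61), (342, -12, -67, -62, 55), (344, 3, -45, 162, 165), (346, 2, -38, 167, 167), (348, 0, -33, 159, 64)]
225 [(334, 4, -75, 164, 207), (336, 2, -69, 163, 206), (338, 1, -63, 161, 207), (340, 0, -57, 165, 180), (342, -2, -51, 166, 188), (344, -3, -46, 159, 204), (346, -4, -40, 164, 196), (348, -6, -35, 157, 67)]
foot 382 [[-0.0496, -0.0399, 0.1555], [0.0235, -0.0041, 0.1614], [0.1524, 0.1796, 0.1629]] 0.004488772082599846
top 393 [[-0.0527, -0.0225, 0.0888], [0.0285, -0.0111, 0.0977], [0.1085, 0.0094, 0.1034]] 0.06828207193009739
table 2050 [[-0.0668, -0.0871, 0.1644], [0.0669, 0.0634, 0.1684], [0.2067, 0.2338, 0.1719]] -0.0023325061369284805
```

```bash
python3 - <<'E'
from h import *
from scipy.spatial.transform import Rotation as Ro
s=manip.get_state();R=Ro.from_rotvec(s["tcp_rot"]).as_matrix();t=np.array(s["tool_pos"])
for n in("side","top"):
    p,d,K,T=load(n+"1.npz");Q=((world(d,K,T)-t)@R)
    for lo in range(-120,-50,10):
        m=(Q[...,2]>lo/1e3)&(Q[...,2]<lo/1e3+.01)&(abs(Q[...,0])<.03)&(Q[...,1]<-.03)&(Q[...,1]>-.1)
        if m.sum()>3: print(n,lo,m.sum(),np.percentile(Q[m]*1e3,[3,50,97],axis=0).round(0)[:,:2].tolist())
p,d,K,T=load("side1.npz");Q=(world(d,K,T)-t)@R;W=world(d,K,T)
m=np.zeros((400,640),bool);m[175:228,325:400]=1
for x in range(-60,100,10):  # cross-sections of scanner, side view
    k=m&(abs(Q[...,0]-x/1e3)<.005)&(W[...,2]>.064); k2=m&(abs(Q[...,0]-x/1e3)<.005)&(W[...,2]>.04)&(W[...,2]<.058)
    if k.sum()>3: print(x,k.sum(),np.percentile(Q[k][:,1]*1e3,[5,50,95]).round(1),"side face y",np.median(Q[k2][:,1]*1e3).round(1) if k2.sum() else None)
E
```

```text
side -120 33 [[-21.0, -43.0], [-5.0, -39.0], [11.0, -33.0]]
side -110 80 [[-14.0, -71.0], [-4.0, -55.0], [8.0, -33.0]]
side -100 55 [[-15.0, -74.0], [-9.0, -69.0], [8.0, -36.0]]
side -90 49 [[-15.0, -75.0], [-4.0, -70.0], [9.0, -32.0]]
side -80 54 [[-20.0, -75.0], [-11.0, -68.0], [8.0, -31.0]]
side -70 48 [[-19.0, -76.0], [-13.0, -54.0], [7.0, -34.0]]
side -60 71 [[-16.0, -78.0], [-4.0, -71.0], [9.0, -41.0]]
top -120 21 [[-10.0, -67.0], [4.0, -62.0], [12.0, -59.0]]
top -110 45 [[-11.0, -69.0], [-1.0, -64.0], [11.0, -54.0]]
top -100 16 [[-12.0, -71.0], [-5.0, -64.0], [11.0, -52.0]]
top -90 12 [[-12.0, -72.0], [-2.0, -71.0], [8.0, -64.0]]
top -80 5 [[-10.0, -73.0], [8.0, -72.0], [12.0, -72.0]]
top -70 15 [[-12.0, -74.0], [2.0, -73.0], [12.0, -48.0]]
top -60 12 [[-13.0, -75.0], [-6.0, -55.0], [7.0, -50.0]]
-50 21 [-17.   -7.9   6.3] side face y -15.1
-40 23 [-20.1 -12.2   7.4] side face y -17.0
-30 23 [-19.2  -8.    9.5] side face y -24.7
-20 23 [-18.8  -7.3   5.4] side face y -19.8
-10 22 [-19.8  -6.5   8.2] side face y -17.6
0 23 [-20.2  -8.   11.9] side face y -18.9
10 22 [-20.3  -8.8   7.2] side face y -19.3
20 24 [-19.9  -5.9   9.4] side face y -19.4
30 27 [-20.3  -5.9  10.7] side face y -18.8
40 20 [-19.5  -5.8   9.2] side face y -18.6
50 20 [-17.9  -7.4   6.3] side face y -17.7
60 25 [-20.3  -5.9   5.9] side face y -23.7
70 22 [-18.3  -9.6   5.8] side face y -24.7
80 19 [-19.4  -7.4   7.2] side face y -18.5
90 33 [-21.6  -8.6   8. ] side face y -19.8
```

Emit:
servo_tool --deltas '[[8.5,[1.1,-0.1,1.0],0],[8.5,[1.1,-0.1,2.0],0],[8.5,[0,0,2.0],0],[8.5,[0,0,2.0],0],[8.5,[0,0,2.0],0],[8.5,[0,0,1.8],0],[8.5,[0,0,1.0],0],[6.0,[0,0,0],0]]' --grip_force 40

```text
t: 2.78
tool_pos: [0.4568, -0.0468, 0.0455]
tcp_rot: [-3.122, -0.341, 0.006]
force: [-0.4, 1.1, -0.4]
finger_gap: 0.879
finger_force: 0.0
```

Emit:
servo_tool --deltas '[[5.0,[0,0,0],0],[4.2,[0,0,0],0],[3.8,[0,0,0],0],[3.5,[0,0,0],0],[3.3,[0,0,0],0],[3.3,[0,0,0],0]]'

```text
t: 3.28
tool_pos: [0.4588, -0.0464, 0.0479]
tcp_rot: [3.123, 0.342, 0.002]
force: [0.5, -0.2, -0.1]
finger_gap: 0.386
finger_force: 0.0
```

```bash
python3 - <<'E'
from h import *
s=manip.get_state();print(s)
C=np.zeros((420,800,3),np.uint8)
for i,(n,(u0,v0)) in enumerate((("top",(305,160)),("side",(310,135)))):
    p,d,K,T=grab(n);np.savez(n+"2.npz",p=p,d=d,K=K,T=T)
    C[:420,i*400:i*400+398]=cv2.resize(p[v0:v0+105,u0:u0+100,::-1],(400,420),interpolation=2)[:,:398]
cv2.imwrite("pics/c2.png",C)
E
```

```text
{'t': 3.2833, 'joint_positions': array([-1.54919237e-01,  6.99187848e-02,  2.22209683e+00,  1.11060867e-05,
        8.48319958e-01,  1.19786472e+00]), 'joint_vel': array([-0.00082522,  0.00424909,  0.00486183,  0.00117677,  0.00058827,
       -0.00079354]), 'tau': array([-2.47650105e-02, -3.28456342e+01, -2.89265710e+01, -9.88332358e-04,
       -1.09105138e-02, -9.42676852e-04]), 'tool_pos': array([ 0.45881644, -0.04644896,  0.04793554]), 'tcp_rot': array([3.12262906e+00, 3.41728926e-01, 1.90946384e-03]), 'force': array([ 0.53019928, -0.1978719 , -0.09227044]), 'moment': array([ 0.04091014,  0.00702021, -0.0022655 ]), 'finger_force': 0.0, 'finger_gap': 0.385515563082852}
```

View pics/c2.png

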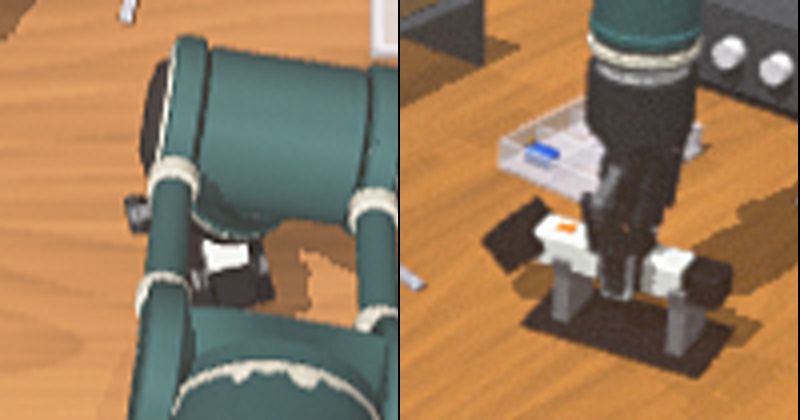

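The side crop shows the fingers straddling the grip band at about (464,207), between the saddles. The opening is 33 mm with no contact, so the scanner is centred. I grip and lift.

Emit:
servo_tool --deltas '[[2.5,[0,0,0],0],[2.0,[0,0,0],0],[2.0,[0,0,0],0],[2.0,[0,0,0],0]]' --grip_force 60

```text
t: 3.72
tool_pos: [0.4588, -0.0465, 0.0477]
tcp_rot: [3.123, 0.342, 0.001]
force: [-0.2, -1.0, 4.7]
finger_gap: 0.341
finger_force: 59.8
```

Emit:
servo_tool --deltas '[[2.0,[0,0,-0.4],0],[2.0,[0,0,-0.8],0],[2.0,[0,0,-1.6],0],[2.0,[0,0,-2.0],0],[2.0,[0,0,-2.0],0],[2.0,[0,0,-2.0],0],[2.0,[0,0,-2.0],0],[2.0,[0,0,-0.7],0]]'

```text
t: 4.38
tool_pos: [0.4599, -0.0467, 0.1655]
tcp_rot: [3.122, 0.341, 0.007]
force: [0.4, -0.5, -0.6]
finger_gap: 0.338
finger_force: 59.3
```

Emit:
servo_tool --deltas '[[2.0,[0,0,0],0],[2.0,[0,0,0],0],[2.0,[0,0,0],0]]'

```text
t: 4.63
tool_pos: [0.4572, -0.0462, 0.1608]
tcp_rot: [-3.122, -0.341, 0.004]
force: [-0.2, -0.8, -1.0]
finger_gap: 0.338
finger_force: 59.3
```

```bash
python3 - <<'E'
from h import *
from scipy.spatial.transform import Rotation as Ro
s=manip.get_state();R=Ro.from_rotvec(s["tcp_rot"]).as_matrix();t=np.array(s["tool_pos"]);print(s["t"],t,s["finger_gap"],s["force"],R.round(3).tolist())
p,d,K,T=grab("side");np.savez("side3.npz",p=p,d=d,K=K,T=T)
cv2.imwrite("pics/c3.png",cv2.resize(p[110:230,270:420,::-1],None,fx=5,fy=5,interpolation=2))
# label in current tool frame axes from each view
for L in((.6348,.1949,.073),(.627,.197,.073),(.6339,.1938,.0693)): print((np.array(L)-t).round(4))
E
```

```text
4.6333 [ 0.45715337 -0.04624561  0.16078581] 0.3375048622914401 [-0.24040719 -0.77020215 -1.02744362] [[0.976, 0.216, -0.003], [0.216, -0.976, 0.0], [-0.002, -0.001, -1.0]]
[ 0.1776  0.2411 -0.0878]
[ 0.1698  0.2432 -0.0878]
[ 0.1767  0.24   -0.0915]
```

View pics/c3.png

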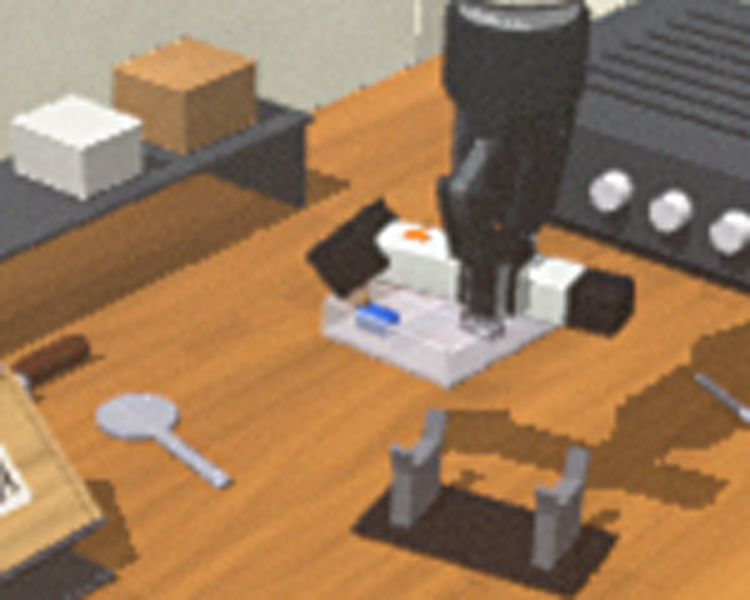

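The scanner hangs level in the gripper and the cradle is empty at about (367,212). Next I turn to yaw 0 and move across to the aiming pose.

Emit:
servo_tool --deltas '[[2.0,[0,0,0],0.05],[2.0,[0,0,0],0.06],[2.0,[0,0,0],0.06],[2.0,[0,0,0],0.048],[2.0,[0,-1.0,0],0],[2.0,[0,-2.0,0],0],[2.0,[0,-2.5,0],0],[2.0,[0,-2.5,0],0]]'

```text
t: 5.35
tool_pos: [0.4575, 0.0347, 0.1611]
tcp_rot: [-3.141, 0.0, 0.003]
force: [1.5, -0.3, -1.3]
finger_gap: 0.339
finger_force: 59.4
```

Emit:
servo_tool --deltas '[[2.0,[0,-2.5,0],0],[2.0,[0,-2.5,0],0],[2.0,[0,-2.5,0],0],[2.0,[0,-2.5,0],0],[2.0,[0,-2.5,0.2],0],[2.0,[0,-2.0,0.3],0],[2.0,[0,-1.0,0.3],0],[2.0,[0,-0.6,0.2],0]]'

```text
t: 6.02
tool_pos: [0.4574, 0.1959, 0.1511]
tcp_rot: [3.141, 0.004, -0.003]
force: [-0.2, -0.1, -1.7]
finger_gap: 0.343
finger_force: 59.5
```

Emit:
servo_tool --deltas '[[2.0,[0,0,0],0],[2.0,[0,0,0],0],[2.0,[0,0,0],0],[2.0,[0,0,0],0]]'

```text
t: 6.35
tool_pos: [0.4585, 0.1937, 0.1523]
tcp_rot: [3.141, -0.002, 0.0]
force: [-0.3, 0.4, -1.6]
finger_gap: 0.341
finger_force: 59.5
```

```bash
python3 - <<'E'
from h import *
from scipy.spatial.transform import Rotation as Ro
s=manip.get_state();R=Ro.from_rotvec(s["tcp_rot"]).as_matrix();t=np.array(s["tool_pos"]);print(s["t"],t,s["finger_gap"],s["force"],R.round(3).tolist())
C=np.zeros((440,800,3),np.uint8)
for i,(n,(u0,v0)) in enumerate((("top",(235,110)),("side",(220,130)))):
    p,d,K,T=grab(n);np.savez(n+"4.npz",p=p,d=d,K=K,T=T)
    C[:440,i*400:i*400+398]=cv2.resize(p[v0:v0+110,u0:u0+100,::-1],(400,440),interpolation=2)[:,:398]
    W=world(d,K,T);Q=W-t
    # scanner points: handle side / head
    m=(abs(Q[...,0])<.13)&(abs(Q[...,1])<.03)&(W[...,2]>.12)&(W[...,2]<.19)&(abs(Q[...,0])>.03)
    if m.sum():
        print(n,m.sum(),np.percentile(Q[m],[1,50,99],axis=0).round(3).tolist())
        o=p.astype(int);om=m&(o[...,0]>200)&(o[...,2]<90);print("orange",om.sum(),Q[om].mean(0).round(4) if om.sum() else "")
        wm=m&(o.min(2)>140);print("white",np.percentile(Q[wm],[1,99],axis=0).round(3).tolist())
    if n=="top":
        m=np.zeros(W.shape[:2],bool);m[130:165,255:300]=1;m&=(W[...,2]>.04)&(W[...,2]<.115);G=W[m];print("lid y",np.percentile(G[:,1],[1,99]))
cv2.imwrite("pics/c4.png",C)
E
```

```text
6.35 [0.45850336 0.1936762  0.15233225] 0.34109630910143107 [-0.31833952  0.39878836 -1.64240096] [[1.0, -0.001, 0.0], [-0.001, -1.0, -0.0], [0.0, 0.0, -1.0]]
top 205 [[-0.072, -0.015, 0.004], [-0.052, -0.002, 0.024], [-0.032, 0.014, 0.029]]
orange 0 
white [[-0.042, -0.012, 0.021], [-0.032, 0.014, 0.029]]
lid y [0.12820255 0.24826071]
side 570 [[-0.077, -0.011, -0.014], [-0.035, 0.015, 0.014], [0.102, 0.021, 0.031]]
orange 0 
white [[-0.047, -0.009, -0.002], [0.068, 0.019, 0.023]]
```

View pics/c4.png

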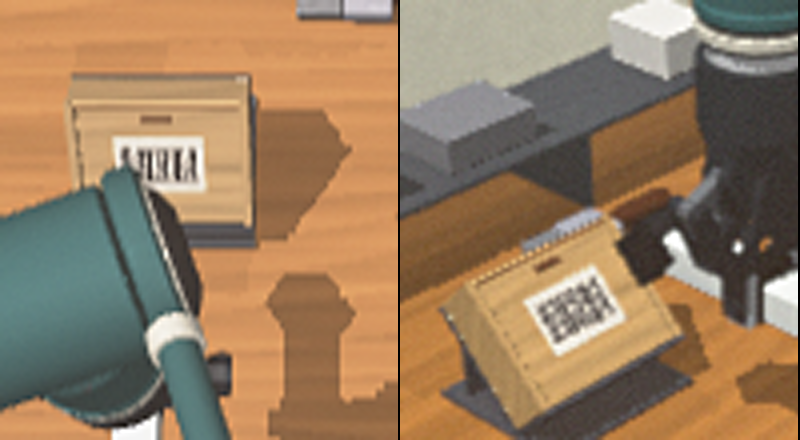

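The top crop shows the label centre at about (275,151) and the scanner's tail in line with it at u≈269, which the height accounts for. The side crop shows the head in front of the lid with clear space. The aim looks good to about 4 mm, so I hold.

Emit:
servo_tool --deltas '[[2.0,[0.2,0,0],0],[2.0,[0,0,0],0],[2.0,[0,0,0],0],[2.0,[0,0,0],0],[2.0,[0,0,0],0],[2.0,[0,0,0],0],[2.0,[0,0,0],0],[2.0,[0,0,0],0]]'

```text
t: 7.12
tool_pos: [0.4603, 0.1946, 0.1523]
tcp_rot: [3.142, -0.0, -0.0]
force: [-0.3, -0.3, -1.5]
finger_gap: 0.345
finger_force: 59.5
```

Emit:
servo_tool --deltas '[[2.0,[0,0,0],0],[2.0,[0,0,0],0],[2.0,[0,0,0],0],[2.0,[0,0,0],0],[2.0,[0,0,0],0],[2.0,[0,0,0],0],[2.0,[0,0,0],0],[2.0,[0,0,0],0]]'

```text
t: 7.78
tool_pos: [0.4604, 0.1945, 0.1523]
tcp_rot: [3.142, -0.0, -0.0]
force: [0.3, -0.3, -0.8]
finger_gap: 0.342
finger_force: 59.5
```

Emit:
servo_tool --deltas '[[2.0,[0,0,0],0],[2.0,[0,0,0],0],[2.0,[0,0,0],0],[2.0,[0,0,0],0],[2.0,[0,0,0],0],[2.0,[0,0,0],0],[2.0,[0,0,0],0],[2.0,[0,0,0],0]]'

```text
t: 8.45
tool_pos: [0.4604, 0.1946, 0.1523]
tcp_rot: [-3.142, 0.0, -0.0]
force: [-0.6, -0.9, -2.3]
finger_gap: 0.345
finger_force: 59.5
```

Emit:
servo_tool --deltas '[[2.0,[0,0,-0.3],0],[2.0,[0,1.0,-0.3],0],[2.0,[0,2.0,-0.3],0],[2.0,[0,2.5,0],0],[2.0,[0,2.5,0],0],[2.0,[0,2.5,0],0],[2.0,[0,2.5,0],0],[2.0,[0,2.5,0],0]]'

```text
t: 9.12
tool_pos: [0.4602, 0.0379, 0.1618]
tcp_rot: [3.141, 0.0, 0.001]
force: [-0.0, -1.2, -0.8]
finger_gap: 0.345
finger_force: 59.5
```

Emit:
servo_tool --deltas '[[2.0,[0,2.5,0],0],[2.0,[0,2.5,0],0],[2.0,[0,2.0,0],0],[2.0,[0,1.0,0],0],[2.0,[0,0.5,0],-0.05],[2.0,[0,0,0],-0.06],[2.0,[0,0,0],-0.06],[2.0,[0,0,0],-0.048]]'

```text
t: 9.78
tool_pos: [0.4602, -0.0457, 0.1615]
tcp_rot: [-3.122, -0.345, -0.0]
force: [-0.2, 0.4, -0.9]
finger_gap: 0.342
finger_force: 59.5
```

Emit:
servo_tool --deltas '[[2.0,[0,0,0],0],[2.0,[0,0,0],0],[2.0,[0,0,0],0],[2.0,[0,0,0],0],[2.0,[0,0,0],0],[2.0,[0,0,0],0]]'

```text
t: 10.28
tool_pos: [0.4603, -0.0454, 0.1613]
tcp_rot: [-3.123, -0.341, 0.0]
force: [-0.2, 0.6, -1.5]
finger_gap: 0.34
finger_force: 59.5
```

```bash
python3 - <<'E'
from h import *
from scipy.spatial.transform import Rotation as Ro
s=manip.get_state();R=Ro.from_rotvec(s["tcp_rot"]).as_matrix();t=np.array(s["tool_pos"])
R0=Ro.from_rotvec([3.123,.342,.001]).as_matrix()
print(s["t"],t,s["finger_gap"],"delta tool to place",R.T@(np.array([.4588,-.0465,.0477])-t),"yaw",np.degrees(np.arctan2(R[1,0],R[0,0])),np.degrees(np.arctan2(R0[1,0],R0[0,0])))
E
```

```text
10.2833 [ 0.46032876 -0.04535769  0.16128185] 0.33991625310928936 delta tool to place [-0.00173942  0.00078799  0.11358183] yaw 12.465989559959757 12.499125095415168
```

Emit:
servo_tool --deltas '[[2.0,[-0.2,0.1,0],0],[2.0,[0,0,1.5],0],[2.0,[0,0,2.0],0],[2.0,[0,0,2.0],0],[2.0,[0,0,1.5],0],[2.0,[0,0,0.8],0],[2.0,[0,0,0.5],0],[2.0,[0,0,0.3],0]]'

```text
t: 10.95
tool_pos: [0.4585, -0.0468, 0.0749]
tcp_rot: [-3.123, -0.341, 0.001]
force: [-0.2, 0.2, -1.2]
finger_gap: 0.335
finger_force: 59.5
```

Emit:
servo_tool --deltas '[[2.0,[0,0,0.6],0],[2.0,[0,0,0.6],0],[2.0,[0,0,0.5],0],[2.0,[0,0,0.4],0],[2.0,[0,0,0.3],0],[2.0,[0,0,0.2],0],[2.0,[0,0,0],0],[2.0,[0,0,0],0]]'

```text
t: 11.62
tool_pos: [0.4586, -0.0468, 0.0492]
tcp_rot: [-3.123, -0.341, 0.0]
force: [-0.2, 0.3, -2.0]
finger_gap: 0.344
finger_force: 59.5
```

Emit:
servo_tool --deltas '[[2.0,[0,0,0.1],0],[2.0,[0,0,0.05],0],[2.0,[0,0,0],0],[2.0,[0,0,0],0]]'

```text
t: 11.95
tool_pos: [0.4587, -0.0468, 0.0479]
tcp_rot: [3.123, 0.341, 0.0]
force: [-0.7, 0.2, -1.2]
finger_gap: 0.342
finger_force: 59.5
```

Emit:
servo_tool --deltas '[[3.1,[0,0,0],0],[3.4,[0,0,0],0],[3.8,[0,0,0],0],[4.5,[0,0,0],0],[6.0,[0,0,0],0],[7.5,[0,0,0],0],[7.5,[0,0,0],0],[7.5,[0,0,0],0]]'

```text
t: 12.62
tool_pos: [0.4586, -0.0468, 0.0478]
tcp_rot: [-3.123, -0.341, -0.0]
force: [-0.3, -0.8, -0.0]
finger_gap: 0.882
finger_force: 0.0
```

Emit:
servo_tool --deltas '[[7.5,[0,0,-1.0],0],[7.5,[0,0,-2.0],0],[7.5,[0,0,-2.5],0],[7.5,[0,0,-2.5],0],[7.5,[0,0,-2.5],0],[7.5,[0,0,-2.5],0],[7.5,[0,0,-2.0],0],[7.5,[0,0,-1.0],0]]'

```text
t: 13.28
tool_pos: [0.4603, -0.0471, 0.2118]
tcp_rot: [3.121, 0.341, 0.009]
force: [1.4, -0.6, 0.5]
finger_gap: 0.879
finger_force: 0.0
```

Emit:
servo_tool --deltas '[[7.5,[0,2.0,0],0],[7.5,[0,3.0,0],0],[7.5,[0,3.0,0],0],[7.5,[0,3.0,0],0],[7.5,[0,3.0,0],0],[7.5,[0,3.0,0],0],[7.5,[0,2.0,0],0],[7.5,[0,1.0,0],0]]'

```text
t: 13.95
tool_pos: [0.5018, -0.2445, 0.2074]
tcp_rot: [3.123, 0.338, -0.001]
force: [-0.4, 0.1, 0.2]
finger_gap: 0.876
finger_force: 0.0
```

```bash
python3 - <<'E'
from h import *
C=np.zeros((400,800,3),np.uint8)
for i,(n,(u0,v0)) in enumerate((("top",(310,160)),("side",(310,140)))):
    p,d,K,T=grab(n)
    C[:,i*400:i*400+398]=cv2.resize(p[v0:v0+100,u0:u0+100,::-1],(400,400),interpolation=2)[:,:398]
    print(n,[(ar,np.round(r[0],1)) for ar,r in blobs(p,((335,385,180,245) if n=="top" else (325,405,180,222)))])
cv2.imwrite("pics/c5.png",C); s=manip.get_state();print(s["t"],s["tool_pos"])
E
```

```text
top [(92.0, array([360.5, 221.5])), (168.5, array([354.4, 196. ]))]
side [(98.0, array([375.6, 202.5])), (152.5, array([352.1, 195.8])), (84.0, array([357., 183.]))]
14.05 [ 0.5016222  -0.24311866  0.20731681]
```

View pics/c5.png

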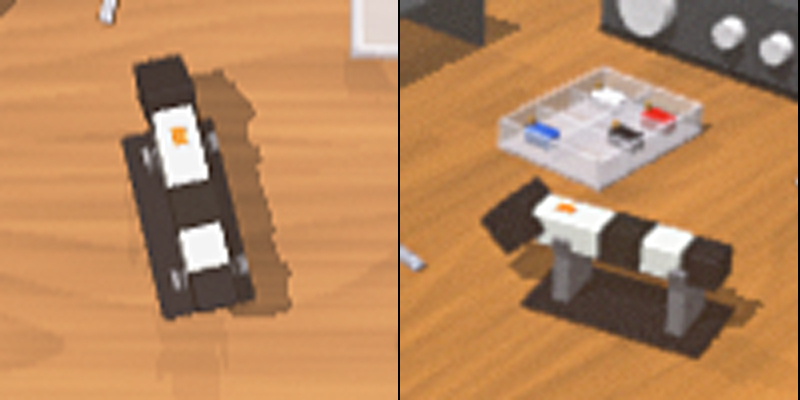

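The scanner lies level in both saddles. Its white patches are at (354,196) and (361,222) in the top view, within 0.3 px of where they started, and the head is at the same end. I hand the job in.

```bash
python3 -c "
from bench import manip; print(manip.finish_job())"
```

```text
the job is handed in; nothing more can be done
None
```

The scanner was held still at the label for about 2 s, from roughly 10 cm by calculation, then laid back in its cradle within about 1 mm of where it started and released; the job is handed in at about 14 s, and no verdict was returned.

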